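# Stack the stationery tray on the tray with sliding sockets

### The arm

A 6-joint arm with a two-finger parallel gripper is mounted at the origin on the work surface. World frame = base frame: x ahead of the robot, y to its left, z up, the work surface at z = 0. Lengths are in m, angles in rad, forces in N, time in s.
With the tool pointing down it reaches from about 0.375 to 0.975 m from the base axis. Payload 3.8 kg.
Tool frame: the origin (TCP) lies on the centre line of the jaws, within the pads' length; the fingertips stand 14 mm ahead of it and the grasp point (between the pads) lies 5 mm behind it (bot.finger_overhang is the distance from the TCP to the fingertips, in m); y points along the fingers, x is the direction in which the jaws open and shut, and the axes are right-handed (so a half turn about y gives the same grasp; the last joint's range is limited). The gripper opens to 85 mm and grips with 20 to 120 N. Pads are 22 mm wide; open, the fingers measure 114 mm over their backs; the gripper's body (76 mm by 85 mm) begins 54 mm behind the grasp point. The pads swing forward as they close: fully open they stand 13 mm farther back than shut.
Start: joints at [1.21, 0.264, 1.604, -0, 1.274, -0.037], TCP at [0.215, 0.64, 0.216] pointing down, gripper open.
Joint ranges: [-2.63, 2.63], [-0.94, 2.18], [0.31, 2.57], [-1.31, 4.45], [0, 2.66], [-2.55, 2.55]. Speed limits (rad/s): [2.57, 2.57, 3.14, 3.14, 3.14, 3.14].

### API

Orientations are given as a rotation vector (axis times angle).
In Python, from workcell import readout, read_camera, bot, spotter gives the robot as it stands.
- The arm moves only by the tool jog_arm, never from a script. Its argument "increments" is a list of rows, each a list of 7 numbers: the shift along the tool's x, y, z in m, then the turn, a rotation vector about the tool's x, y, z in rad, then the opening, from 0 (shut) to 1 (fully open). A call has 1 to 10 rows; each row shifts and turns the pose as measured when the row begins, along the tool's axes as they then stand; what a row does not reach is not made up. A row lasts 1/8 s, in which the tool goes at most 62.5 mm and 10.7 degrees, less where a joint would pass 70% of its speed; a pose out of reach is approached as far as the arm can. A call with a gripper value outside its range is refused whole. The fingers move at their own pace and stop on an object; "force" is the grip in N (left out, the last holds). Time passes only in rows, so rows that do not move let the fingers close. It gives the time, the measured TCP pose, the force and the opening at its end, in the units of the state.
- readout.read_state(): the state, without advancing time (a new reading comes with each control period).
- read_camera(name): name is "side" or "top"; returns a dict with "img" (384x512x3 uint8, blue, green, red), "range_z" (384x512 float32, m along the optical axis (not along the pixel's ray), 0 where there is no reading), "fx", "fy", "cx", "cy" (pixels), "world_from_camera" (4x4, takes a point from camera to world coordinates). Camera axes: x right, y down, z forward; pixel columns grow to the right and rows downward; lengths in m; the calibration is good to about 2 mm. A picture is of the moment at which its call begins.
- bot.finish_job(): hands the job in, once; it reports no verdict.
Trained networks look in a picture, given as the dict that the camera call returned (one of the last four; its "shot" number tells which), for a name from the list of things; names that differ only in an ending like _2 or _b are one class to them, and where a whole thing is asked for, a point or a joint stands for the part that bears it (a point fixed in the world has none). Each returns a list of dicts, best first, with "p" (0 to 1); they miss things now and then, are a little off and sometimes report something else, mostly with a low value. They report only what shows in the picture. A call takes as long as a camera call. They do not tell look-alikes from the thing itself.
- spotter.masks_of(picture, thing): "mask" (384x512 bool, what is visible of it) and "location" ([column, row] in pixels, amid what is visible of it).
- spotter.spot_point(picture, thing): "location" ([column, row] in pixels: a listed point, or the origin of a listed thing).
The state is a dict: "time": time; "q": joint angles; "joint_vel": joint speeds; "joint_torque": joint torques, N m; "tool_pos": TCP position; "tcp_rot": TCP orientation; "wrist_force": force on the tool from outside, world axes, zero at the start; "torque": the same for the moment, N m; "width": opening from 0.0 (shut) to 1.0 (fully open).
Only numpy, scipy, OpenCV 4.12 (cv2) and the standard library are available. Lean on these libraries where they do the work, as an engineer would, in place of code of your own. Each camera call takes 0.05 s, during which the arm holds its last target. There are 200 camera calls.

### The job

Pick up the stationery tray by its handle, with the tape and eraser in it, and stack it on the lower tray: feel for the sockets in the lower tray's rails so that all four corner lugs drop in, then press it down until it snaps past both roller catches and sits fully home. Set it down slowly and press gently: never let the trays bear on each other with more than 45 N. Spill nothing, leave the other things on the desk where they are, and let go of the tray at the end.

Things in the scene. Friction and masses are not known exactly. Their poses are not given: they have to be found in the camera images.
- tray_handle (a point): Upper tray to be stacked: plywood, 220 mm (its x) by 160 mm (y), 45 mm walls, about 0.5 kg full. Site: middle of its handle bar, 120 mm along x, 14 mm thick, 24 mm high, over the centre of mass, 30 mm above the walls' rims, 93 mm above the lug tips it stands on, 75 mm above the underside of its floor. z up. It fits either way round (half turn).
- tray_lug (a point): Tip of one of the upper tray's four round steel lugs, which stand under its floor at x = +-95, y = +-65 mm from the middle: 14 mm diameter, 18 mm long, the last 3 mm tapered to 10 mm. On the outside of each end wall (x = +-110, y = 0), 34 mm above the lug tips, is a round bar of 5 mm radius, 30 mm long, that goes under a roller catch.
- base_seat (a point): Lower tray, fixed: plywood, 226 by 246 mm, with two aluminium rails along its y at x = +-95 mm, each 34 by 214 mm, tops 70 mm above the desk. Site: over the tray's middle at rail-top height, axes of the tray. Upper tray's handle is 93 mm above it with the lugs standing on the rails, about 88 held up by the catches, 75 mm fully home.
- base: The lower tray (origin under its middle). Its two rails slide together, stiffly (60 N), along y and stand anywhere up to 16 mm either way, not reported here: find them by feel or eye, do not push them. Pressed down they give 1 mm per 10 N. Each has two square through sockets, 17.5 mm wide, 1 mm chamfer: all four at x = +-95, y = +-65 mm plus that one shift, matching the lugs.
- base_catch (a point): Where one of the two roller catches stands with the rails at mid travel (x = +-118 mm, y = 0, 23 mm above the rail tops; they move with the rails). Sprung rollers, 10 mm thick: with the lugs some 5 mm in the sockets the upper tray's end bars meet them, and a push of roughly 10 to 20 N, the tray's weight included, snaps it past. They then hold it down.
- tape_mid (a point): Middle of a roll of brass-coloured tape lying in the upper tray: 52 mm diameter, 16 mm high.
- eraser_mid (a point): Middle of a white eraser lying in the upper tray: 45 by 22 by 14 mm.
- ruler: Wooden ruler flat on the desk between the trays, 200 by 28 by 4 mm; origin under its middle, x along it.
- notebook: Closed notebook, 105 by 150 by 14 mm, at the far side of the desk; origin under its middle.
- stapler: Stapler, 140 by 36 by 46 mm, at the far side of the desk; origin under its middle.
- glue: White glue stick standing at the far side of the desk, 28 mm diameter, 90 mm high; origin under its middle.
- cup: White cup of pens, 80 mm wide, 100 mm high (pens to 170 mm), to the robot's right; origin under its middle.
- punch: Hole punch, 110 by 120 by 70 mm, to the robot's left; origin under its middle.
Things that resemble listed ones, but are neither listed nor needed, are in the scene too. Leave any turquoise look-alike of the part that bears tape_mid alone.

How it is judged:
On the way, in this order (a step that is already met when the one before it is completed fails the run):
1. the upper tray is lifted off the desk (height (world z) of tray_handle above 0.115 m), for 0.2 s.
2. the tray is snapped fully home on the lower tray (z of tray_handle in the frame of base_seat below 0.078 m and horizontal distance between tray_handle and base_seat below 0.021 m and angle between the x axis of tray_handle and the x axis of base_seat, either way round below 0.05 rad and angle between tray_handle's own z axis and vertical below 0.04 rad), for 0.2 s.
At the end, for the whole second after the job is handed in: The upper tray is fully home on the lower tray with all four lugs in the sockets (handle middle less than 78 mm above the rail tops, over the lower tray to 21 mm, the two trays parallel to 0.05 rad and level to 0.04 rad), let go, with tape and eraser still lying in it (all of step 2 and x of tape_mid in the frame of tray_handle between -0.105 and 0.105 m and y of tape_mid in the frame of tray_handle between -0.075 and 0.075 m and z of tape_mid in the frame of tray_handle between -0.08 and -0.03 m and x of eraser_mid in the frame of tray_handle between -0.105 and 0.105 m and y of eraser_mid in the frame of tray_handle between -0.075 and 0.075 m and z of eraser_mid in the frame of tray_handle between -0.08 and -0.03 m and contact force between the fingers and anything else below 0.3 N); the robot touches nothing.
It fails at once if the two trays bear on each other with more than 45 N (contact force between tray and base above 45 N).
It fails at once if another thing on the desk (ruler, notebook, stapler, glue, cup, punch) is moved by more than 30 mm (distance of any of ruler, notebook, stapler, glue, cup, punch from where it was at the start of the episode above 0.03 m).
It also fails if it takes over 58 s, if anything falls off the work surface, if the arm or the gripper's body presses on something with over 40 N, if the wrist force passes 120 N, or if a joint passes its speed limit or range.

## Working session

There is one attempt and no reset: what is moved stays moved. The work goes in short steps, Python scripts to look and compute and a tool call to move; the robot and the scene stay as the last step left them, time stands still between calls to the robot, and variables do not carry over. Pictures are saved under pics/ and viewed, about 8 in all and at most 12, crops included, and the job is handed in when it is done.

Besides the shell and the picture viewer there is one more tool, called as name(argument=value, ...) on one line, values as JSON. jog_arm: Moves the arm, as the interface text tells. Its arguments: {"type":"object","properties":{"increments":{"type":"array"},"force":{"type":"number"}},"required":["increments"]}

```bash
mkdir -p pics
cat > h.py <<'E'
import numpy as np, cv2
from workcell import readout, read_camera, bot, spotter
def w(p,uv,z=None,r=2):
    u,v=[int(round(a)) for a in uv]; T=p["world_from_camera"]
    ray=np.array([(uv[0]-p["cx"])/p["fx"],(uv[1]-p["cy"])/p["fy"],1.])
    if z is None:
        d=p["range_z"][max(0,v-r):v+r+1,max(0,u-r):u+r+1]; d=np.median(d[d>0]) if (d>0).any() else np.nan
    else:
        rw=T[:3,:3]@ray; d=(z-T[2,3])/rw[2]
    return (T@np.append(ray*d,1))[:3]
E
cat > a.py <<'E'
from h import *
np.set_printoptions(precision=4,suppress=True)
s=readout.read_state(); print({k:np.round(v,3) for k,v in s.items()}, bot.finger_overhang)
ims=[]
for n in("top","side"):
    p=read_camera(n); ims.append(p["img"].copy()); print(n,p["world_from_camera"][:3,3],p["fx"])
    for t in["tray_handle","tray_lug","base_seat","base","base_catch","tape_mid","eraser_mid","ruler"]:
        for o in spotter.spot_point(p,t)[:4]: print(t,round(o["p"],2),np.round(o["location"],1),w(p,o["location"]))
    cv2.imwrite(f"pics/{n}.png",p["img"])
E
python3 a.py
```

```text
{'time': np.float64(0.0), 'q': array([ 1.21 ,  0.265,  1.605, -0.   ,  1.274, -0.037]), 'joint_vel': array([ 0.001, -0.001,  0.   , -0.   , -0.   ,  0.001]), 'joint_torque': array([ -0.001, -51.51 , -36.732,  -0.   ,   0.013,  -0.   ]), 'tool_pos': array([0.215, 0.639, 0.215]), 'tcp_rot': array([-1.346, -0.966,  0.969]), 'wrist_force': array([ 0.152,  0.567, -0.135]), 'torque': array([0.022, 0.032, 0.007]), 'width': np.float64(1.0)} 0.014
top [ 0.5141 -0.0154  1.4773] 392.3915875963053
tray_handle 0.97 [201.  238.3] [0.468  0.2221 0.0559]
tray_lug 0.58 [189.4 210.7] [0.5689 0.2723 0.0221]
base_seat 0.64 [320.5 232.3] [ 0.4897 -0.2158  0.0059]
base 0.77 [318.2 233.8] [ 0.4842 -0.207   0.0074]
base_catch 0.79 [319.4 200. ] [ 0.6045 -0.2005  0.0969]
tape_mid 0.56 [161.5 236.8] [0.4715 0.3799 0.0008]
tape_mid 0.54 [187.8 236.2] [0.4746 0.2764 0.0239]
eraser_mid 0.61 [207. 227.] [0.5086 0.206  0.0221]
ruler 0.84 [264.2 235.3] [ 0.4781 -0.0057  0.0042]
side [0.3965 0.8897 0.6383] 357.7377955183393
tray_handle 0.97 [293.  241.8] [0.4714 0.2307 0.099 ]
tray_lug 0.8 [243.3 276.5] [0.5765 0.2957 0.0249]
tray_lug 0.42 [275.  155.9] [ 0.6402 -0.4092  0.0046]
base_seat 0.91 [303.9 166.5] [ 0.5107 -0.3113  0.0211]
base_seat 0.19 [300.2 221.6] [0.4783 0.0154 0.0037]
base 0.88 [305.2 187.6] [ 0.4883 -0.179   0.0086]
base_catch 0.68 [275.1 159.6] [ 0.5994 -0.1953  0.0951]
tape_mid 0.75 [206.3 210.1] [0.7675 0.0382 0.0141]
tape_mid 0.64 [280.6 323.8] [0.4684 0.3894 0.0023]
tape_mid 0.57 [289.  272.9] [0.4682 0.2984 0.0639]
eraser_mid 0.38 [278.9 247.5] [0.5063 0.2194 0.0653]
eraser_mid 0.15 [243.  280.3] [0.5802 0.2869 0.0029]
ruler 0.63 [303.3 218.1] [ 0.4714 -0.0013  0.0062]
```

Run:
```python
import cv2
a=cv2.imread("pics/top.png")[160:310,140:380]; cv2.imwrite("pics/topc.png",cv2.resize(a,None,fx=3.3,fy=3.3,interpolation=cv2.INTER_CUBIC))
```

```text
(no output)
```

View pics/topc.png

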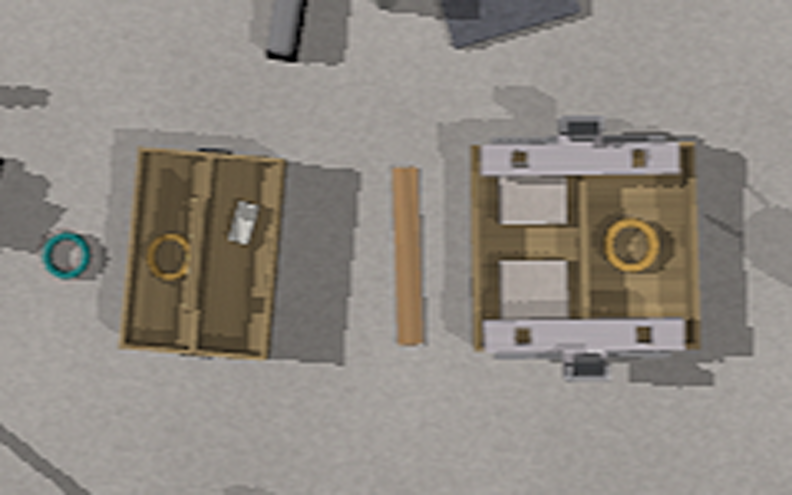

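View pics/side.png

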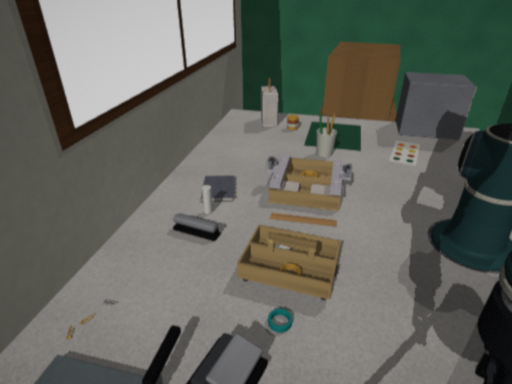

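The top crop shows the tray at left, with its handle bar on the partition at crop x≈203 (px ≈201,238). At right are the lower tray's four sockets, at crop (519,158), (640,158), (523,335) and (644,334). The ruler lies between the trays. The side view agrees. Next I measure the handle and sockets precisely.

```bash
cat > b.py <<'E'
from h import *
np.set_printoptions(precision=4,suppress=True)
p=read_camera("top"); T=p["world_from_camera"]
v,u=np.mgrid[:384,:512]; d=p["range_z"]
P=np.stack([(u-p["cx"])/p["fx"]*d,(v-p["cy"])/p["fy"]*d,d],-1)@T[:3,:3].T+T[:3,3]
def box(m,nm):
    q=P[m]; 
    if len(q)<5: print(nm,len(q)); return
    r=cv2.minAreaRect(q[:,:2].astype(np.float32)*1000)
    print(nm,len(q),"rect mm",np.round(r[0],1),np.round(r[1],1),round(r[2],2),"mean",q.mean(0))
R=(P[...,0]>.33)&(P[...,0]<.62)&(P[...,1]>.1)&(P[...,1]<.36)&(d>0)
box(R&(P[...,2]>.08)&(P[...,2]<.13),"handle"); box(R&(P[...,2]>.045)&(P[...,2]<.075),"rims")
B=(P[...,0]>.33)&(P[...,0]<.65)&(P[...,1]>-.38)&(P[...,1]<-.05)&(d>0)
box(B&(P[...,2]>.062)&(P[...,2]<.08)&(p["img"].min(-1)>120),"rails")
box(B&(P[...,2]>.084),"catches")
for sg in(0,1):
    box(B&(P[...,2]>.084)&((P[...,0]>.5)==sg),"catch%d"%sg)
    box(B&(P[...,2]>.062)&(P[...,2]<.078)&(p["img"].min(-1)>120)&((P[...,0]>.5)==sg),"rail%d"%sg)
g=p["img"].astype(float).mean(-1); S=[]
for c in[(519,158),(640,158),(523,335),(644,334)]:
    c=np.array(c)/3.3+[139.65,159.65]; x,y=np.round(c).astype(int)
    k=g[y-4:y+5,x-4:x+5]; wt=np.clip(np.percentile(k,70)-20-k,0,None); 
    yy,xx=np.mgrid[y-4:y+5,x-4:x+5]; wt[(xx-c[0])**2+(yy-c[1])**2>12]=0
    uv=[(wt*xx).sum()/wt.sum(),(wt*yy).sum()/wt.sum()]; S.append(w(p,uv,.07)[:2]); print(np.round(c,1),np.round(uv,2),S[-1])
S=np.array(S); print("centre",S.mean(0), "x-axis ang",[np.arctan2(*(S[i]-S[i+2])[::-1]) for i in(0,1)],"lens",[np.linalg.norm(S[i]-S[j]) for i,j in((0,2),(1,3),(0,1),(2,3))], "y ang",[np.arctan2(*(S[i]-S[i+1])[::-1])-np.pi/2 for i in(0,2)])
E
python3 b.py
```

```text
handle 168 rect mm [476.  224.4] [ 14.8 116.3] 85.56 mean [0.4756 0.2231 0.1024]
rims 493 rect mm [475.7 224.8] [162.1 219.8] 85.46 mean [0.4715 0.2289 0.06  ]
rails 1027 rect mm [ 482.7 -190.6] [277. 214.] 0.09 mean [ 0.4802 -0.1887  0.0698]
catches 195 rect mm [ 482.8 -189. ] [279.   46.3] 0.97 mean [ 0.4723 -0.1892  0.0981]
catch0 106 rect mm [ 357.4 -191.4] [46.  27.9] 88.69 mean [ 0.3554 -0.191   0.0984]
rail0 530 rect mm [ 374.9 -190.8] [ 60.5 214.1] 1.2 mean [ 0.3876 -0.1886  0.0698]
catch1 89 rect mm [ 609.7 -186.6] [24.9 46.1] 0.47 mean [ 0.6115 -0.1871  0.0977]
rail1 495 rect mm [ 592.1 -188.3] [ 58.2 208.6] 0.12 mean [ 0.5788 -0.1889  0.0697]
[296.9 207.5] [296.93 207.78] [ 0.5782 -0.1234]
[333.6 207.5] [333.24 207.29] [ 0.5802 -0.2534]
[298.1 261.2] [298.01 261.58] [ 0.387  -0.1264]
[334.8 260.9] [334.77 261.06] [ 0.3892 -0.2567]
centre [ 0.4837 -0.19  ] x-axis ang [np.float64(0.015913180576691884), np.float64(0.01764993337197389)] lens [np.float64(0.191211701754535), np.float64(0.1909569596082935), np.float64(0.1300204802840182), np.float64(0.13035215669341169)] y ang [np.float64(0.01505692443440565), np.float64(0.017015573896274727)]
```

```bash
cat > go.py <<'E'
# go.py x y z yaw : remaining displacement in tool axes; yaw = angle of tray x axis
import sys; from h import *; from scipy.spatial.transform import Rotation as Rn
np.set_printoptions(precision=4,suppress=True)
x,y,z,a=map(float,sys.argv[1:5]); s=readout.read_state(); R=Rn.from_rotvec(s["tcp_rot"]); M=R.as_matrix()
best=None
for sg in(1,-1):
    Y=np.array([0,0,-1.]); X=sg*np.array([-np.sin(a),np.cos(a),0]); G=np.column_stack([X,Y,np.cross(X,Y)])
    r=(R.inv()*Rn.from_matrix(G)).as_rotvec()
    if best is None or np.linalg.norm(r)<np.linalg.norm(best[0]): best=(r,G)
d=np.array([x,y,z])-s["tool_pos"]
print("t",s["time"],"pos",s["tool_pos"],"F",s["wrist_force"],"T",s["torque"],"w",s["width"],"q6",s["q"][5])
print("tool axes (cols)\n",M); print("shift now-axes",M.T@d,"shift goal-axes",best[1].T@d,"turn",best[0])
E
python3 go.py 0.476 0.2245 0.19 -0.078
```

```text
t 0.95 pos [0.2147 0.6399 0.2164] F [-0.0198 -0.0583  0.6849] T [0.0035 0.0042 0.0444] w 1.000219378813106 q6 -0.036902140659773444
tool axes (cols)
 [[ 0.3181  0.     -0.948 ]
 [ 0.948  -0.      0.3181]
 [-0.     -1.     -0.    ]]
shift now-axes [-0.3107  0.0264 -0.3798] shift goal-axes [-0.3938  0.0264 -0.2928] turn [ 0.     -0.2458 -0.    ]
```

jog_arm(increments=[[0,0,0,0,-0.123,0,1],[0,0,0,0,-0.123,0,1],[-0.049,0.003,-0.0365,0,0,0,1],[-0.049,0.003,-0.0365,0,0,0,1],[-0.049,0.003,-0.0365,0,0,0,1],[-0.049,0.003,-0.0365,0,0,0,1],[-0.049,0.003,-0.0365,0,0,0,1],[-0.049,0.003,-0.0365,0,0,0,1],[-0.049,0.003,-0.0365,0,0,0,1],[0,0,0,0,0,0,1]], force=80)

```text
time: 2.2
tool_pos: [0.4527, 0.273, 0.1958]
tcp_rot: [-1.241, -1.166, 1.155]
wrist_force: [-0.8, -0.5, -0.1]
width: 0.997
```

```bash
python3 go.py 0.476 0.2245 0.13 -0.078
```

```text
t 2.2 pos [0.4527 0.273  0.1958] F [-0.8002 -0.4573 -0.1129] T [ 0.0216  0.0542 -0.0093] w 0.9970136383810063 q6 -1.0100404276497406
tool axes (cols)
 [[ 0.0661  0.0054 -0.9978]
 [ 0.9978  0.004   0.0661]
 [ 0.0043 -1.     -0.0051]]
shift now-axes [-0.0472  0.0658 -0.0261] shift goal-axes [-0.0466  0.0658 -0.027 ] turn [0.0051 0.0118 0.0044]
```

jog_arm(increments=[[-0.024,0.015,-0.014,0.005,0.012,0.004,1],[-0.023,0.02,-0.013,0,0,0,1],[0,0.03,0,0,0,0,1],[0,0,0,0,0,0,1],[0,0,0,0,0,0,1]])

```text
time: 2.82
tool_pos: [0.4776, 0.227, 0.1323]
tcp_rot: [-1.244, -1.156, 1.146]
wrist_force: [-0.2, 0.0, 0.2]
width: 1.0
```

```bash
python3 go.py 0.476 0.2245 0.088 -0.078
```

```text
t 2.825 pos [0.4776 0.227  0.1323] F [-0.2236  0.0064  0.2316] T [-0.0147 -0.0182  0.0406] w 0.9999615559994395 q6 -1.0999948045000578
tool axes (cols)
 [[ 0.0778  0.0036 -0.997 ]
 [ 0.997   0.0048  0.0779]
 [ 0.0051 -1.     -0.0032]]
shift now-axes [-0.0028  0.0443  0.0016] shift goal-axes [-0.0026  0.0443  0.0014] turn [0.0032 0.0001 0.0051]
```

jog_arm(increments=[[-0.001,0.02,0.001,0.003,0,0.005,1],[-0.001,0.02,0,0,0,0,1],[0,0.004,0,0,0,0,1],[0,0,0,0,0,0,0.6],[0,0,0,0,0,0,0],[0,0,0,0,0,0,0],[0,0,0,0,0,0,0],[0,0,0,0,0,0,0],[0,0,0,0,0,0,0]], force=80)

```text
time: 3.95
tool_pos: [0.4793, 0.2284, 0.0911]
tcp_rot: [-1.247, -1.161, 1.148]
wrist_force: [0.1, -1.2, 0.1]
width: -0.003
```

```bash
python3 go.py 0.476 0.2245 0.225 -0.078
```

```text
t 3.95 pos [0.4793 0.2284 0.0911] F [ 0.1276 -1.1873  0.0557] T [ 0.0361 -0.0028  0.0295] w -0.002553095898555646 q6 -1.0975230782626622
tool axes (cols)
 [[ 0.0749  0.0082 -0.9972]
 [ 0.9972  0.003   0.0749]
 [ 0.0036 -1.     -0.0079]]
shift now-axes [-0.0037 -0.134   0.002 ] shift goal-axes [-0.0042 -0.1339  0.003 ] turn [0.0079 0.003  0.0036]
```

```bash
cat > look.py <<'E'
import sys; from h import *
n,name,x0,y0,x1,y1,f=sys.argv[1:8]; p=read_camera(name); x0,y0,x1,y1=map(int,(x0,y0,x1,y1))
cv2.imwrite(f"pics/{n}.png",cv2.resize(p["img"][y0:y1,x0:x1],None,fx=float(f),fy=float(f),interpolation=cv2.INTER_CUBIC))
E
python3 look.py v1 side 220 180 360 310 5
```

```text
(no output)
```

View pics/v1.png

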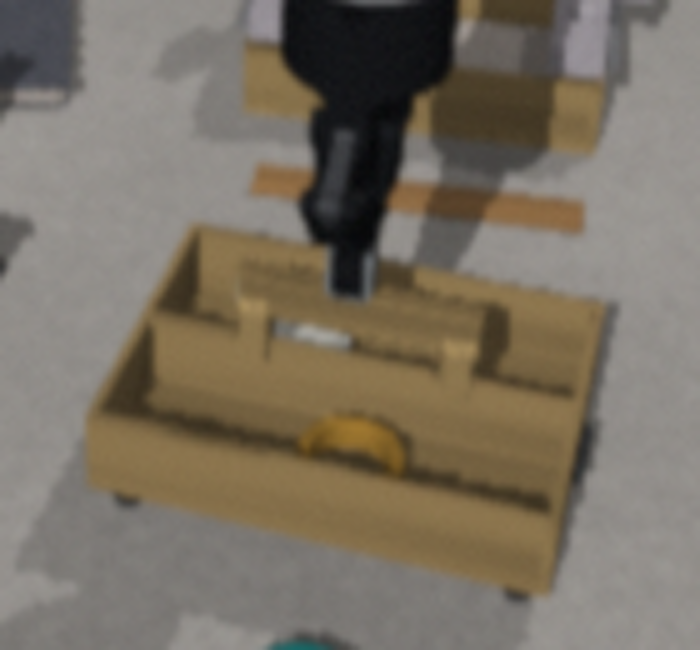

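The picture shows the near finger in front of the bar at crop (350,290), but the width reads 0, which means shut. A small lift will show whether the bar is held.

jog_arm(increments=[[0,-0.004,0,0,0,0,0],[0,-0.006,0,0,0,0,0],[0,-0.006,0,0,0,0,0],[0,0,0,0,0,0,0]])

```text
time: 4.5
tool_pos: [0.4794, 0.2285, 0.1085]
tcp_rot: [-1.247, -1.162, 1.147]
wrist_force: [-0.1, 0.6, 0.6]
width: -0.002
```

```bash
python3 go.py 0.476 0.2245 0.225 -0.078;python3 look.py v2 side 220 160 360 310 4;  python3 b.py | head -2
```

```text
t 4.5 pos [0.4794 0.2285 0.1085] F [-0.084   0.5654  0.6249] T [0.0127 0.0184 0.0063] w -0.0018932822612621357 q6 -1.0974893988952124
tool axes (cols)
 [[ 0.0749  0.0087 -0.9972]
 [ 0.9972  0.0033  0.075 ]
 [ 0.004  -1.     -0.0084]]
shift now-axes [-0.0038 -0.1165  0.0022] shift goal-axes [-0.0043 -0.1165  0.0031] turn [0.0084 0.003  0.004 ]
handle 69 rect mm [477.9 224.1] [ 14.8 112.5] 85.61 mean [0.5007 0.2196 0.1006]
rims 353 rect mm [475.7 224.6] [161.3 220.5] 85.32 mean [0.4816 0.2101 0.06  ]
```

View pics/v2.png

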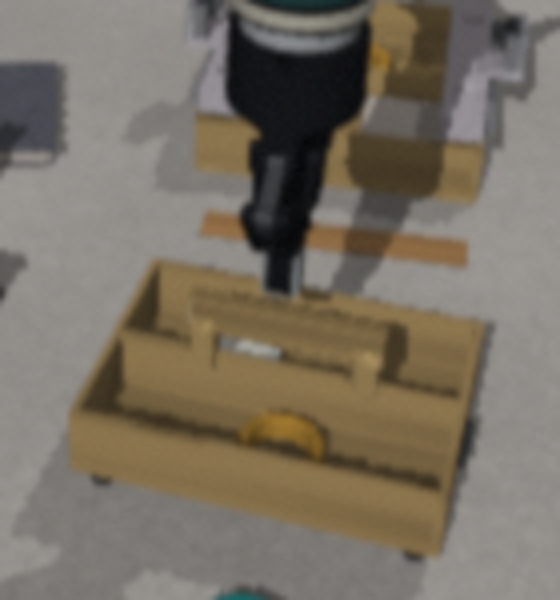

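Run:
```python
from h import *
np.set_printoptions(precision=3,suppress=True)
p=read_camera("side")
for v in range(212,240,2):
    print(v,[(w(p,(u,v),r=0).round(3).tolist()) for u in(287,290,293)])
p=read_camera("top")
for v in range(226,244,2):
    print(v,[(w(p,(u,v),r=0).round(3).tolist()) for u in(196,199,202,205)])
```

```text
212 [[0.482, 0.284, 0.218], [0.475, 0.285, 0.22], [0.471, 0.272, 0.212]]
214 [[0.481, 0.288, 0.216], [0.475, 0.286, 0.216], [0.474, 0.244, 0.187]]
216 [[0.481, 0.288, 0.211], [0.474, 0.289, 0.213], [0.471, 0.269, 0.2]]
218 [[0.481, 0.283, 0.203], [0.475, 0.286, 0.206], [0.471, 0.265, 0.192]]
220 [[0.483, 0.27, 0.188], [0.476, 0.277, 0.194], [0.471, 0.265, 0.186]]
222 [[0.485, 0.256, 0.173], [0.478, 0.259, 0.176], [0.471, 0.263, 0.18]]
224 [[0.487, 0.239, 0.154], [0.48, 0.235, 0.152], [0.471, 0.261, 0.173]]
226 [[0.486, 0.241, 0.15], [0.479, 0.241, 0.151], [0.473, 0.234, 0.147]]
228 [[0.486, 0.239, 0.143], [0.479, 0.241, 0.146], [0.473, 0.235, 0.142]]
230 [[0.486, 0.241, 0.139], [0.479, 0.239, 0.139], [0.473, 0.233, 0.135]]
232 [[0.486, 0.237, 0.13], [0.479, 0.239, 0.133], [0.473, 0.234, 0.13]]
234 [[0.498, 0.146, 0.053], [0.49, 0.147, 0.055], [0.472, 0.236, 0.126]]
236 [[0.487, 0.223, 0.107], [0.481, 0.219, 0.106], [0.473, 0.221, 0.109]]
238 [[0.486, 0.228, 0.106], [0.48, 0.226, 0.105], [0.472, 0.227, 0.107]]
226 [[0.512, 0.246, 0.024], [0.512, 0.222, 0.104], [0.512, 0.219, 0.059], [0.512, 0.213, 0.024]]
228 [[0.508, 0.167, 0.463], [0.505, 0.222, 0.1], [0.505, 0.219, 0.056], [0.505, 0.214, 0.017]]
230 [[0.503, 0.166, 0.472], [0.498, 0.221, 0.105], [0.498, 0.22, 0.049], [0.498, 0.213, 0.025]]
232 [[0.498, 0.164, 0.482], [0.494, 0.195, 0.259], [0.491, 0.22, 0.047], [0.49, 0.214, 0.015]]
234 [[0.493, 0.163, 0.487], [0.488, 0.192, 0.273], [0.486, 0.196, 0.192], [0.487, 0.184, 0.208]]
236 [[0.488, 0.162, 0.489], [0.487, 0.159, 0.464], [0.481, 0.189, 0.235], [0.48, 0.184, 0.207]]
238 [[0.483, 0.162, 0.492], [0.482, 0.158, 0.468], [0.475, 0.19, 0.229], [0.474, 0.182, 0.221]]
240 [[0.478, 0.162, 0.488], [0.477, 0.159, 0.463], [0.468, 0.189, 0.233], [0.467, 0.184, 0.206]]
242 [[0.473, 0.162, 0.492], [0.471, 0.161, 0.45], [0.454, 0.223, 0.028], [0.453, 0.213, 0.022]]
```

The depth data show the fingertips ending at z≈0.125 while the reported TCP is at 0.1085. So the tips stand about 30 mm higher than the stated geometry implies, and the fingers shut just above the bar. I'll reopen and go about 31 mm lower, watching the force.

jog_arm(increments=[[0,0,0,0.006,0.003,0.004,1],[-0.004,0,0.003,0,0,0,1],[0,0,0,0,0,0,1],[0,0,0,0,0,0,1],[0,0.012,0,0,0,0,1],[0,0.012,0,0,0,0,1],[0,0.008,0,0,0,0,1],[0,0,0,0,0,0,1]])

```text
time: 5.7
tool_pos: [0.4737, 0.2235, 0.0714]
tcp_rot: [-1.245, -1.148, 1.154]
wrist_force: [-0.3, 0.1, -0.3]
width: 0.999
```

```bash
python3 go.py 0.476 0.2245 0.06 -0.078
python3 - <<'E'
from h import *
p=read_camera("side"); T=p["world_from_camera"]
v,u=np.mgrid[:384,:512]; d=p["range_z"]
P=np.stack([(u-p["cx"])/p["fx"]*d,(v-p["cy"])/p["fy"]*d,d],-1)@T[:3,:3].T+T[:3,3]
m=(abs(P[...,0]-.476)<.025)&(P[...,1]>.25)&(P[...,1]<.3)&(P[...,2]>.072)&(P[...,2]<.2)
print("near finger z min/pctl",m.sum(),np.percentile(P[m][:,2],[0,3,10]), np.median(P[m],0))
cv2.imwrite("pics/v3.png",cv2.resize(p["img"][160:310,220:360],None,fx=4,fy=4))
E
```

```text
t 5.7 pos [0.4737 0.2235 0.0714] F [-0.3176  0.055  -0.3133] T [ 0.001  -0.0077  0.0185] w 0.9993248973871435 q6 -1.0975323874393015
tool axes (cols)
 [[ 0.0783 -0.0029 -0.9969]
 [ 0.9969 -0.0025  0.0783]
 [-0.0027 -1.      0.0027]]
shift now-axes [ 0.0012  0.0114 -0.0022] shift goal-axes [ 0.0012  0.0114 -0.0022] turn [-0.0027 -0.0004 -0.0027]
near finger z min/pctl 444 [0.10130048 0.10856027 0.11912349] [0.47615672 0.28926867 0.1661522 ]
```

View pics/v3.png

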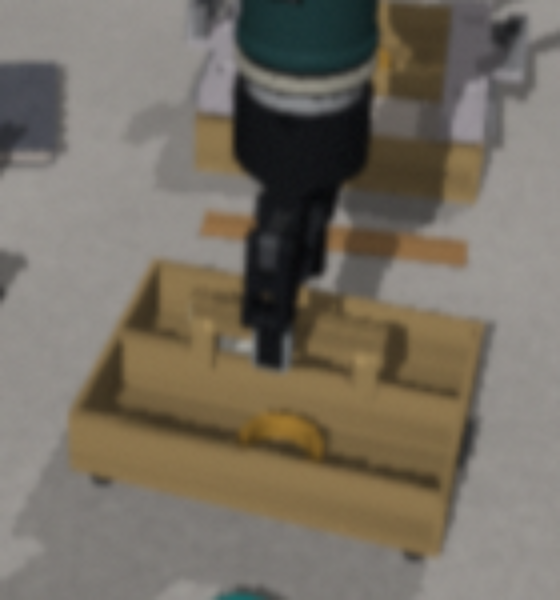

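The near finger is now in front of the bar, at crop (270,350). Its open tip is at z≈0.101, which confirms the offset of about 30 mm. I'll go another 12 mm down and close.

jog_arm(increments=[[0.001,0.006,-0.002,-0.002,0,-0.002,1],[0,0.006,0,0,0,0,1],[0,0,0,0,0,0,0.5],[0,0,0,0,0,0,0],[0,0,0,0,0,0,0],[0,0,0,0,0,0,0],[0,0,0,0,0,0,0],[0,0,0,0,0,0,0]], force=80)

```text
time: 6.75
tool_pos: [0.4773, 0.2248, 0.0602]
tcp_rot: [-1.246, -1.153, 1.15]
wrist_force: [-0.5, -0.2, -0.9]
width: 0.149
```

```bash
python3 go.py 0.476 0.2245 0.195 -0.078
```

```text
t 6.75 pos [0.4773 0.2248 0.0602] F [-0.4638 -0.2259 -0.9108] T [ 0.0016 -0.0259 -0.0186] w 0.14947942882259438 q6 -1.0987907660826355
tool axes (cols)
 [[ 0.0783  0.0022 -0.9969]
 [ 0.9969  0.0004  0.0783]
 [ 0.0005 -1.     -0.0021]]
shift now-axes [-0.0003 -0.1348  0.001 ] shift goal-axes [-0.0004 -0.1348  0.0012] turn [ 0.0021 -0.0004  0.0005]
```

jog_arm(increments=[[0,-0.004,0,0,0,0,0],[0,-0.01,0,0,0,0,0],[0,-0.016,0,0,0,0,0],[0,-0.02,0,0,0,0,0],[0,-0.02,0,0,0,0,0],[0,-0.02,0,0,0,0,0],[0,-0.02,0,0,0,0,0],[0,-0.016,0,0,0,0,0],[0,-0.01,0,0,0,0,0],[0,0,0,0,0,0,0]])

```text
time: 8.0
tool_pos: [0.4747, 0.224, 0.2042]
tcp_rot: [-1.245, -1.151, 1.152]
wrist_force: [0.5, 0.1, -4.2]
width: 0.151
```

```bash
python3 go.py 0.4837 -0.19 0.195 0.0165; python3 b.py | head -2
python3 - <<'E'
from h import *
p=read_camera("top"); T=p["world_from_camera"]
v,u=np.mgrid[:384,:512]; d=p["range_z"]
P=np.stack([(u-p["cx"])/p["fx"]*d,(v-p["cy"])/p["fy"]*d,d],-1)@T[:3,:3].T+T[:3,3]
m=(abs(P[...,0]-.476)<.2)&(abs(P[...,1]-.224)<.12)&(P[...,2]>.17)&(P[...,2]<.207)
q=P[m]; r=cv2.minAreaRect(q[:,:2].astype(np.float32)*1000); print(r,np.median(q,0))
A=np.c_[q[:,:2],np.ones(len(q))]; 
for _ in range(3):
    c=np.linalg.lstsq(A,q[:,2],rcond=None)[0]; k=abs(A@c-q[:,2])<.006; A,q=A[k],q[k]
print("tilt",c,len(q))
E
```

```text
t 8.0 pos [0.4747 0.224  0.2042] F [ 0.4914  0.0859 -4.2086] T [-0.0201  0.001  -0.0346] w 0.15070091166614996 q6 -1.0989740702969968
tool axes (cols)
 [[ 0.078  -0.0004 -0.997 ]
 [ 0.997  -0.0006  0.078 ]
 [-0.0006 -1.      0.0004]]
shift now-axes [-0.412   0.0095 -0.0412] shift goal-axes [-0.4141  0.0092 -0.0022] turn [-0.0004 -0.0945 -0.0006]
handle 0
rims 0
((472.74725341796875, 224.49020385742188), (161.24612426757812, 228.36451721191406), 85.34151458740234) [0.49646869 0.19254143 0.18651502]
tilt [-0.00556003  0.01744073  0.1867859 ] 98
```

jog_arm(increments=[[-0.01,0,0,0,-0.016,0,0],[-0.02,0,0,0,-0.016,0,0],[-0.03,0,0,0,-0.016,0,0],[-0.035,0,0,0,-0.016,0,0],[-0.035,0,0,0,-0.016,0,0],[-0.035,0,0,0,-0.016,0,0],[-0.035,0,0,0,0,0,0],[-0.035,0,0,0,0,0,0],[-0.035,0,0,0,0,0,0],[-0.025,0,0,0,0,0,0]])

```text
time: 9.35
tool_pos: [0.4646, -0.0844, 0.194]
tcp_rot: [-1.184, -1.214, 1.246]
wrist_force: [-0.4, 0.9, -4.6]
width: 0.149
```

```bash
python3 go.py 0.485 -0.19 0.195 0.0185
```

```text
t 9.35 pos [ 0.4646 -0.0844  0.194 ] F [-0.3637  0.8663 -4.6032] T [0.0153 0.0883 0.0187] w 0.14904517605919093 q6 -1.8216117155137292
tool axes (cols)
 [[-0.0308 -0.0205 -0.9993]
 [ 0.9995 -0.0065 -0.0306]
 [-0.0059 -0.9998  0.0207]]
shift now-axes [-0.1061 -0.0007 -0.0171] shift goal-axes [-0.1059 -0.001  -0.0184] turn [-0.0206  0.0122 -0.006 ]
```

jog_arm(increments=[[-0.025,0,-0.005,-0.01,0.006,-0.003,0],[-0.025,0,-0.005,-0.01,0.006,-0.003,0],[-0.025,0,-0.005,0,0,0,0],[-0.018,0,-0.003,0,0,0,0],[-0.01,0,0,0,0,0,0],[0,0,0,0,0,0,0],[0,0,0,0,0,0,0]])

```text
time: 10.22
tool_pos: [0.4794, -0.1925, 0.1887]
tcp_rot: [-1.191, -1.216, 1.223]
wrist_force: [-0.4, 0.9, -5.7]
width: 0.146
```

```bash
python3 go.py 0.485 -0.19 0.145 0.0185
cat > m.py <<'E'
# fit tray rims in top view: m.py zlo zhi
import sys; from h import *
p=read_camera("top"); T=p["world_from_camera"]
v,u=np.mgrid[:384,:512]; d=p["range_z"]
P=np.stack([(u-p["cx"])/p["fx"]*d,(v-p["cy"])/p["fy"]*d,d],-1)@T[:3,:3].T+T[:3,3]
lo,hi=map(float,sys.argv[1:])
m=(abs(P[...,0]-.484)<.13)&(abs(P[...,1]+.19)<.11)&(P[...,2]>lo)&(P[...,2]<hi)
q=P[m]; r=cv2.minAreaRect(q[:,:2].astype(np.float32)*1000); print(r,np.median(q,0))
cv2.imwrite("pics/m.png",cv2.resize(p["img"][170:300,255:385],None,fx=4,fy=4))
p=read_camera("side"); cv2.imwrite("pics/ms.png",cv2.resize(p["img"][110:230,240:390],None,fx=4,fy=4))
E
python3 m.py .185 .212
```

```text
t 10.225 pos [ 0.4794 -0.1925  0.1887] F [-0.42    0.9167 -5.6508] T [0.0046 0.1339 0.0214] w 0.14605019822518459 q6 -2.0164616366875867
tool axes (cols)
 [[-0.0166 -0.0104 -0.9998]
 [ 0.9999  0.0038 -0.0166]
 [ 0.004  -0.9999  0.0103]]
shift now-axes [ 0.0022  0.0436 -0.0061] shift goal-axes [ 0.0024  0.0437 -0.0056] turn [-0.0103 -0.0019  0.004 ]
((478.4104919433594, -191.87957763671875), (219.86614990234375, 160.25265502929688), 0.9296325445175171) [ 0.47574562 -0.18918774  0.19117229]
```

jog_arm(increments=[[0.002,0,-0.005,-0.008,0,0.003,0],[0,0.012,-0.001,-0.002,0,0.001,0],[0,0.015,0,0,0,0,0],[0,0.012,0,0,0,0,0],[0,0.006,0,0,0,0,0],[0,0,0,0,0,0,0],[0,0,0,0,0,0,0]])

```text
time: 11.2
tool_pos: [0.4852, -0.1884, 0.1395]
tcp_rot: [-1.199, -1.223, 1.223]
wrist_force: [0.9, 0.5, -4.5]
width: 0.15
```

```bash
python3 go.py 0.4847 -0.1906 0.13 0.017; python3 m.py .128 .153
```

```text
t 11.2 pos [ 0.4852 -0.1884  0.1395] F [ 0.8726  0.4879 -4.4848] T [ 0.0605 -0.0105  0.0115] w 0.15041610699229524 q6 -2.0081463815023306
tool axes (cols)
 [[-0.0191 -0.0013 -0.9998]
 [ 0.9998  0.0006 -0.0191]
 [ 0.0006 -1.      0.0012]]
shift now-axes [-0.0022  0.0095  0.0006] shift goal-axes [-0.0022  0.0095  0.0006] turn [-0.0012  0.0021  0.0006]
((483.9612731933594, -187.26881408691406), (219.67001342773438, 160.07525634765625), 1.3310329914093018) [ 0.49613205 -0.18405911  0.14119371]
```

View pics/ms.png

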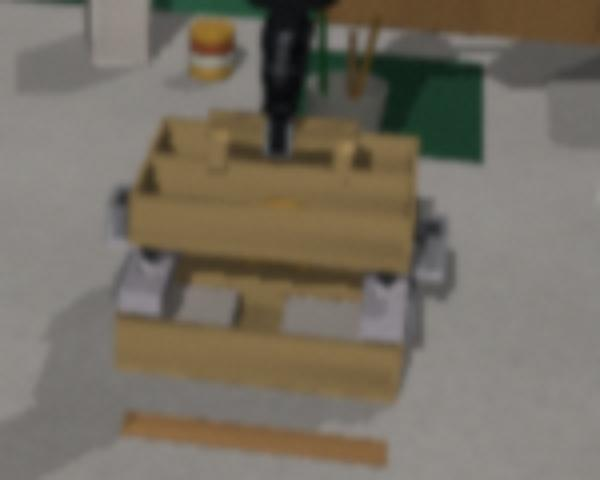

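The tray hovers level between the catches, with its near lugs over the rails at crop (150,258) and (388,278), and the tape is inside. I'll correct 2.5 mm sideways and lower slowly.

jog_arm(increments=[[-0.0025,0,0.0005,-0.001,0.002,0,0],[0,0.003,0,0,0,0,0],[0,0.002,0,0,0,0,0],[0,0,0,0,0,0,0],[0,0,0,0,0,0,0]])

```text
time: 11.92
tool_pos: [0.4856, -0.1916, 0.1355]
tcp_rot: [-1.203, -1.223, 1.221]
wrist_force: [0.4, 0.3, -5.5]
width: 0.152
```

```bash
python3 go.py 0.4847 -0.1906 0.13 0.017; python3 m.py .125 .150
```

```text
t 11.925 pos [ 0.4856 -0.1916  0.1355] F [ 0.3602  0.2891 -5.5251] T [-0.0287 -0.0968  0.0139] w 0.15211028873481733 q6 -2.0116451318062727
tool axes (cols)
 [[-0.0168  0.0021 -0.9999]
 [ 0.9999 -0.0004 -0.0168]
 [-0.0005 -1.     -0.0021]]
shift now-axes [0.001  0.0055 0.0009] shift goal-axes [0.001  0.0055 0.0009] turn [ 0.0021 -0.0002 -0.0005]
((484.3756408691406, -191.00209045410156), (220.427734375, 160.64907836914062), 1.0338680744171143) [ 0.49273444 -0.18831156  0.13734003]
```

jog_arm(increments=[[0.001,0.002,0.0008,0.002,0,0,0],[0,0.002,0,0,0,0,0],[0,0.002,0,0,0,0,0],[0,0.001,0,0,0,0,0],[0,0.001,0,0,0,0,0]])

```text
time: 12.65
tool_pos: [0.4848, -0.1904, 0.127]
tcp_rot: [-1.202, -1.221, 1.222]
wrist_force: [-0.1, -0.5, -5.3]
width: 0.149
```

```bash
python3 go.py 0.4847 -0.1906 0.13 0.017
```

```text
t 12.65 pos [ 0.4848 -0.1904  0.127 ] F [-0.107  -0.5459 -5.3452] T [-0.0271  0.1018 -0.037 ] w 0.14933017981776203 q6 -2.009350656637251
tool axes (cols)
 [[-0.0169  0.0001 -0.9999]
 [ 0.9999 -0.0005 -0.0169]
 [-0.0005 -1.     -0.0001]]
shift now-axes [-0.0002 -0.003   0.0001] shift goal-axes [-0.0002 -0.003   0.0001] turn [ 0.0001 -0.0001 -0.0005]
```

There is no contact at 0.127, already below the standing-on-rails height of 0.130, so the lugs appear to be entering. I'll continue in 1 mm steps.

jog_arm(increments=[[0,0.001,0,0,0,0,0],[0,0.001,0,0,0,0,0],[0,0.001,0,0,0,0,0]])

```text
time: 13.02
tool_pos: [0.4849, -0.1905, 0.1251]
tcp_rot: [-1.202, -1.222, 1.222]
wrist_force: [-2.5, 1.3, 1.7]
width: 0.149
```

```bash
python3 go.py 0.4847 -0.1906 0.112 0.017
```

```text
t 13.025 pos [ 0.4849 -0.1905  0.1251] F [-2.5468  1.2859  1.718 ] T [0.2599 0.3672 0.0356] w 0.14864071378763172 q6 -2.0093900444838546
tool axes (cols)
 [[-0.0169  0.0003 -0.9999]
 [ 0.9999 -0.0006 -0.0169]
 [-0.0006 -1.     -0.0003]]
shift now-axes [-0.0001  0.0131  0.0002] shift goal-axes [-0.0001  0.0131  0.0002] turn [ 0.0003 -0.0001 -0.0006]
```

Contact at 0.125, exactly the predicted catch height. Next, press gradually.

jog_arm(increments=[[0,0.001,0,0,0,0,0],[0,0.0015,0,0,0,0,0]])

```text
time: 13.28
tool_pos: [0.4856, -0.1906, 0.1241]
tcp_rot: [-1.203, -1.223, 1.221]
wrist_force: [-3.5, 2.2, 3.6]
width: 0.154
```

```bash
python3 go.py 0.4847 -0.1906 0.112 0.017
```

```text
t 13.275 pos [ 0.4856 -0.1906  0.1241] F [-3.5039  2.1708  3.6049] T [ 0.4076  0.3076 -0.0045] w 0.15448225124184037 q6 -2.009436897976594
tool axes (cols)
 [[-0.0167  0.0019 -0.9999]
 [ 0.9999 -0.0007 -0.0167]
 [-0.0007 -1.     -0.0019]]
shift now-axes [-0.      0.0121  0.0009] shift goal-axes [-0.      0.0121  0.0009] turn [ 0.0019 -0.0003 -0.0007]
```

jog_arm(increments=[[0.0003,0.0015,0.001,0.002,0,0,0],[0,0.002,0.0003,0,0,0,0]])

```text
time: 13.52
tool_pos: [0.4854, -0.1905, 0.1216]
tcp_rot: [-1.204, -1.223, 1.221]
wrist_force: [-1.7, 2.2, 1.9]
width: 0.149
```

```bash
python3 go.py 0.4847 -0.1906 0.112 0.017
```

```text
t 13.525 pos [ 0.4854 -0.1905  0.1216] F [-1.6684  2.1709  1.9331] T [0.3602 0.3076 0.0654] w 0.14868791320805275 q6 -2.0088194492863116
tool axes (cols)
 [[-0.0167  0.0025 -0.9999]
 [ 0.9999 -0.0015 -0.0167]
 [-0.0016 -1.     -0.0025]]
shift now-axes [-0.      0.0096  0.0008] shift goal-axes [-0.      0.0096  0.0007] turn [ 0.0025 -0.0003 -0.0016]
```

Moving down with only about 7 N net. Continue.

jog_arm(increments=[[0.0003,0.0018,0.0006,0.0025,0,-0.001,0],[0,0.0018,0.0003,0,0,0,0]])

```text
time: 13.78
tool_pos: [0.4843, -0.1904, 0.116]
tcp_rot: [-1.201, -1.221, 1.223]
wrist_force: [1.6, -1.0, -8.0]
width: 0.151
```

```bash
python3 go.py 0.4847 -0.1906 0.112 0.017
```

```text
t 13.775 pos [ 0.4843 -0.1904  0.116 ] F [ 1.5636 -1.0286 -8.0246] T [-0.1503 -0.3669 -0.0451] w 0.15075949069330782 q6 -2.008863767921921
tool axes (cols)
 [[-0.0169 -0.0005 -0.9999]
 [ 0.9999 -0.001  -0.0169]
 [-0.001  -1.      0.0005]]
shift now-axes [-0.0002  0.004  -0.0004] shift goal-axes [-0.0002  0.004  -0.0004] turn [-0.0005 -0.0001 -0.001 ]
```

Snapped past the catches: the tray dropped and the force reversed. Now down to the seat.

jog_arm(increments=[[0,0.001,0,0,0,0,0],[0,0.001,0,0,0,0,0],[0,0.001,0,0,0,0,0]])

```text
time: 14.15
tool_pos: [0.4841, -0.1905, 0.1115]
tcp_rot: [-1.201, -1.22, 1.223]
wrist_force: [-2.6, 0.5, 3.1]
width: 0.151
```

```bash
python3 go.py 0.4847 -0.1906 0.112 0.017
```

```text
t 14.15 pos [ 0.4841 -0.1905  0.1115] F [-2.5553  0.5459  3.0808] T [0.2431 0.1781 0.0834] w 0.1509066495867351 q6 -2.008932381015531
tool axes (cols)
 [[-0.0168 -0.0013 -0.9999]
 [ 0.9999 -0.0006 -0.0168]
 [-0.0006 -1.      0.0013]]
shift now-axes [-0.0001 -0.0005 -0.0006] shift goal-axes [-0.0001 -0.0005 -0.0006] turn [-0.0013 -0.0002 -0.0006]
```

jog_arm(increments=[[0,0.001,0.0005,0,0,0,0],[0,0.001,0,0,0,0,0]])

```text
time: 14.4
tool_pos: [0.4841, -0.1905, 0.1114]
tcp_rot: [-1.202, -1.221, 1.222]
wrist_force: [-3.0, 1.7, 3.0]
width: 0.149
```

```bash
python3 go.py 0.4847 -0.1906 0.112 0.017; python3 m.py .10 .125
```

```text
t 14.4 pos [ 0.4841 -0.1905  0.1114] F [-2.9633  1.7438  3.0092] T [0.357  0.3018 0.0917] w 0.14856640283670844 q6 -2.009452561272255
tool axes (cols)
 [[-0.0168 -0.0002 -0.9999]
 [ 0.9999 -0.0007 -0.0168]
 [-0.0007 -1.      0.0002]]
shift now-axes [-0.0002 -0.0006 -0.0006] shift goal-axes [-0.0002 -0.0006 -0.0006] turn [-0.0002 -0.0002 -0.0007]
((482.78167724609375, -189.79849243164062), (257.41357421875, 160.66143798828125), 0.5161667466163635) [ 0.50614818 -0.18822117  0.11332255]
```

View pics/ms.png

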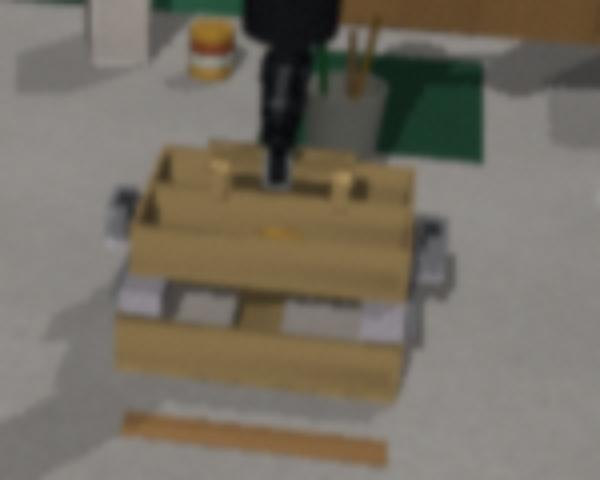

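The tray's floor sits flat on the rails (crop rows ~285–310) with no gap, and the rims are at z≈0.113 (0.115 expected when home). I'll release and retreat.

jog_arm(increments=[[0,0,0,0,0,0,0.5],[0,0,0,0,0,0,1],[0,0,0,0,0,0,1],[0,0,0,0,0,0,1],[0,-0.015,0,0,0,0,1],[0,-0.03,0,0,0,0,1],[0,-0.04,0,0,0,0,1],[0,-0.05,0,0,0,0,1],[0.05,0,0,0,0,0,1],[0,0,0,0,0,0,1]])

```text
time: 15.75
tool_pos: [0.4847, -0.1404, 0.2559]
tcp_rot: [-1.209, -1.223, 1.22]
wrist_force: [0.1, -0.9, -0.0]
width: 1.001
```

jog_arm(increments=[[0.06,0,0,0,0,0,1],[0.06,0,0,0,0,0,1],[0.06,0,0,0,0,0,1],[0.06,0,0,0,0,0,1],[0,0,0,0,0,0,1],[0,0,0,0,0,0,1]])

```text
time: 16.5
tool_pos: [0.4841, 0.1024, 0.2599]
tcp_rot: [-1.219, -1.226, 1.216]
wrist_force: [0.2, 0.8, -0.9]
width: 1.001
```

```bash
python3 go.py 0.4847 0 0.2 0.017; python3 m.py .105 .125
python3 - <<'E'
from h import *
p=read_camera("top"); T=p["world_from_camera"]
v,u=np.mgrid[:384,:512]; d=p["range_z"]
P=np.stack([(u-p["cx"])/p["fx"]*d,(v-p["cy"])/p["fy"]*d,d],-1)@T[:3,:3].T+T[:3,3]
m=(abs(P[...,0]-.484)<.06)&(abs(P[...,1]+.19)<.02)&(P[...,2]>.135)&(P[...,2]<.2)
print("handle top z (0.157 home)",m.sum(),np.median(P[m],0))
m=(abs(P[...,0]-.484)<.108)&(abs(P[...,1]+.19)<.085)&(abs(P[...,2]-.115)<.008); q=P[m]
print("rim plane",np.linalg.lstsq(np.c_[q[:,:2]-[.484,-.19],np.ones(len(q))],q[:,2],rcond=None)[0],len(q))
for t in("tape_mid","eraser_mid"): print(t,[(round(o["p"],2),w(p,o["location"]).round(3)) for o in spotter.spot_point(p,t)[:3]])
E
```

```text
t 16.5 pos [0.4841 0.1024 0.2599] F [ 0.1605  0.7644 -0.9286] T [-0.0067 -0.0038 -0.0282] w 1.0012697037328644 q6 -1.4164113071772833
tool axes (cols)
 [[-0.0126  0.0151 -0.9998]
 [ 0.9999 -0.0066 -0.0127]
 [-0.0068 -0.9999 -0.015 ]]
shift now-axes [-0.102   0.0606  0.0016] shift goal-axes [-0.1024  0.0599  0.0012] turn [ 0.015  -0.0043 -0.0068]
((482.9048767089844, -189.8423614501953), (220.14845275878906, 160.38064575195312), 0.915128231048584) [ 0.48546274 -0.18969334  0.11410605]
handle top z (0.157 home) 170 [ 0.48316626 -0.18838012  0.15527024]
rim plane [0.0002487  0.00357845 0.11429671] 347
tape_mid [(0.68, array([0.754, 0.138, 0.046])), (0.6, array([ 0.479,  0.387, -0.   ])), (0.59, array([ 0.473, -0.142,  0.076]))]
eraser_mid [(0.42, array([ 0.502, -0.219,  0.086]))]
```

View pics/m.png

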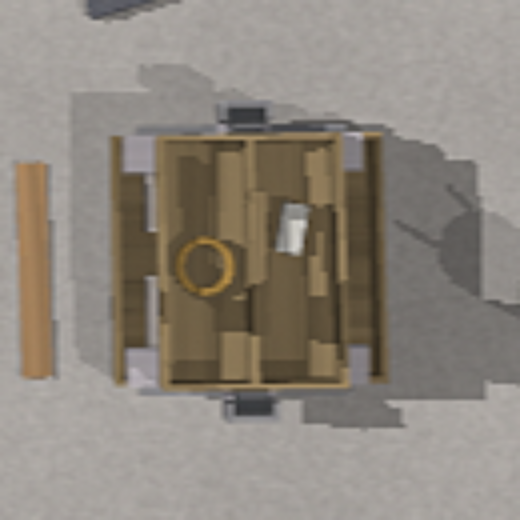

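The tray is home and level, with tape at crop (205,267) and eraser at (292,228) inside and the ruler undisturbed. Handing in.

```bash
python3 -c "
from workcell import bot; print(bot.finish_job())"
```

```text
the job is handed in; nothing more can be done
None
```

The stationery tray is stacked on the lower tray, snapped past both roller catches, let go, and handed in at about 17 s. No verdict is reported, so the result rests on my own checks.

- **First grasp:** It missed, because the fingers closed just above the handle bar. The depth images showed the fingertips about 30 mm higher than the stated tool geometry gives. I reopened, went about 31 mm lower and gripped the bar; the tray did not move during the miss.
- **Stacking:** I found the sockets from the top view. The lugs went in without touching, and the tray met the catches at the expected height. Net press force at the readings between moves was about 10 N, well under the 45 N limit. Peaks between readings were not seen.
- **Last checks:**
  - The handle top was at z 0.155 and the rims at 0.114, against 0.157 and 0.115 expected when home.
  - The rim plane tilted 0.004 rad, and the tray lay parallel to the lower tray and centred on the sockets to within 1 mm.
  - The tape and eraser were both in the tray, and the ruler was where it had been.
  - The gripper was open and well clear, with about 1 N of noise on the wrist.
- **Not checked:** I did not re-measure the notebook, stapler, glue, cup and punch. The arm never went near them.

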